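Dock the potter's tote

ROBOT

A 7-joint arm with a two-finger parallel gripper is mounted at the origin on a cart in front of the work surface, level with it; the furniture and walls round the work are solid. World frame = base frame: x ahead of the robot, y to its left, z up, the work surface at z = 0. Lengths are in m, angles in rad, forces in N, time in s.
With the tool pointing down it reaches from about 0.35 to 0.9 m from the base axis. Payload 8.1 kg.
Tool frame: the origin (TCP) lies midway between the tips of the shut fingers; the grasp point (between the pads) lies 19 mm behind it; x points along the fingers, y is the direction in which the jaws open and shut, and the axes are right-handed (so a half turn about x gives the same grasp; the last joint's range is limited). The gripper opens to 92 mm and grips with 3 to 60 N. Pads are 19 mm wide; open, the fingers measure 130 mm over their backs; the gripper's body (75 mm by 190 mm) begins 47 mm behind the grasp point.
Start: joints at [1.227, 0.434, 0.025, 1.573, -0.012, 1.134, -0.075], TCP at [0.149, -0.607, 0.227] pointing down, gripper open.
Joint ranges: [-2.62, 2.62], [-0.44, 2.09], [-1.27, 1.32], [0.08, 2.57], [-1.32, 4.46], [0.12, 2], [-2.74, 2.74]. Speed limits (rad/s): [2.22, 2.22, 3.01, 3.01, 3.14, 3.14, 3.14].

INTERFACE

Orientations are given as a unit quaternion [w, x, y, z].
In Python, from rig import state, snapshot, camera_params, close_job, search_frame, place_of gives the robot as it stands. The module is installed in compiled form; this text tells all that it offers.
- The arm moves only by the tool carry_out, never from a script. Its argument "plan" is a list of rows, each a list of 6 numbers: the shift along the world's x, y, z in cm, then the turn, a rotation vector about the world's x, y, z in rad. A call has 1 to 5 rows; each row shifts and turns the commanded pose from where the row before left it; what a row does not reach is not made up. A row lasts 1/12 s, in which the tool goes at most 41.7 mm and 7.16 degrees, less where a joint would pass 70% of its speed; a pose out of reach is approached as far as the arm can. A call with a gripper value outside its range is refused whole. "gripper" is the opening in per cent of the stroke, from 0 (shut) to 100 (fully open), set as the call begins (left out, the last holds). The fingers move at their own pace and stop on an object; "force" is the grip in N (left out, the last holds). Time passes only in rows, so rows that do not move let the fingers close. It gives the time, the measured TCP pose, the force and the opening at its end, in the units of the state.
- state(): the state, without advancing time (a new reading comes with each control period).
- snapshot(name): name is "side" or "top" or "wrist"; returns the picture (420x560x3 uint8, red, green, blue); there is no depth.
- camera_params(name): a dict with "mtx" (3x3 intrinsics, pixels), "distortion" ([k1, k2, p1, p2, k3] as OpenCV has them; the pictures are not rectified), "eye" and "attitude" of the camera in the world. Camera axes: x right, y down, z forward; pixel columns grow to the right and rows downward; lengths in m; the calibration is good to about 2 mm. A picture is of the moment at which its call begins: read the wrist's pose just before it. camera_params takes no time and is no camera call; for the wrist camera it gives the pose at the moment of the call.
- close_job(): hands the job in, once; it reports no verdict.
Trained networks look in the newest picture that a camera, given by its name, has taken for a name from the list of things; names that differ only in an ending like _2 or _b are one class to them, and where a whole thing is asked for, a point or a joint stands for the part that bears it (a point fixed in the world has none). Each returns a list of dicts, best first, with "score" (0 to 1); they miss things now and then, are a little off and sometimes report something else, mostly with a low value. They report only what shows in the picture. A call takes as long as a camera call. They do not tell look-alikes from the thing itself.
- search_frame(name, camera): "extent" ([left, top, right, bottom] in pixels, round what is visible of it).
- place_of(name, camera): "centre" ([column, row] in pixels: a listed point, or the origin of a listed thing).
The state is a dict: "t": time; "qpos": joint angles; "dq": joint speeds; "effort": joint torques, N m; "tcp_pos": TCP position; "eef_rot": TCP orientation; "wrist_force": force on the tool from outside, world axes, zero at the start; "wrist_torque": the same for the moment, N m; "opening": finger opening in m.
Only numpy, scipy, OpenCV 4.12 (cv2) and the standard library are available. Lean on these libraries where they do the work, as an engineer would, in place of code of your own. Each camera call takes 0.05 s, during which the arm holds its last target.

TASK

Someone left a glaze jar standing on the metal docking base. Take it off and stand it upright on the bench, then lift the wooden tote by its grip bar, carry it level so that the loose stilts and stamps stay in it, and seat it on the base's three steel balls, pressing it fully home under both spring catches; let go and leave it there.

Things in the scene. Friction and masses are not known exactly. Their poses are not given: they have to be found in the camera images.
- tote: Open wooden tote tray, 190 (x) x 140 (y) mm, 0.3 to 0.5 kg; walls up to 48 mm, end boards up to 120 mm, a straight grip bar along x joining their tops; a steel side rail on each long side, 74 mm from the middle line, 30 mm up. Origin: centre of the underside, level with the bottoms of its four rubber feet; x along the bar, z up.
- tote_floor (a point): Middle of the tote's inner floor, 26 mm above its origin. Under the floor are three inverted steel angles (90 degree vees open downward, running radially) at x,y = (70,0), (-55,45), (-55,-45) mm of the tote; they sit on the base's balls, so the tote's x axis must point the same way as the base's.
- tote_grip (a point): Middle of the tote's grip bar, 112 mm above the tote's origin; the bar is 14 mm wide (y), 18 mm tall, 176 mm long (x). Its underside is 77 mm above the inner floor, the stamps reach to 58 mm above that floor.
- dock: Metal docking base fixed to the bench: plate 210 (x) x 150 (y) x 12 mm, with lugs for the spring catches out to y = +-95 mm. Origin: centre of its underside, z up. Three steel balls of 18 mm diameter on studs at x,y = (70,0), (-55,45), (-55,-45) mm, tops 35 mm above the origin.
- dock_seat (a point): Where the tote's origin lies when it is fully home: 21.7 mm above the base's origin, on its axis, tote axes along the base's axes. The vees guide the tote in from about 5 mm off.
- catch_l (a joint): Spring catch at the middle of the base's +y side (a twin is at -y): black nose 36 mm long, top 62 mm high, 80 mm from the middle. Angle in rad, 0 free, positive outward. In the last 12 mm down the tote's rails push both noses out some 3 mm (about 4 N in all); they then snap over the rails and hold the tote down, at 0.02 to 0.08.
- glaze_jar: Round screw-lid glaze jar, 52 mm diameter, 66 mm tall, 0.14 kg, standing on the base's plate between the balls (plate top 12 mm above the bench); origin at the centre of its underside, z up.
- stilt_1: loose white three-arm kiln stilt, 53 x 51 x 18 mm, lying in the tote; origin at the centre of its underside, z up.
- stilt_2: loose white three-arm kiln stilt, 53 x 51 x 18 mm, lying in the tote; origin at the centre of its underside, z up.
- stamp_1: loose turned wooden stamp, 29 mm across and 58 mm tall, standing in the tote at the start (it may fall over inside without harm); origin at the centre of its foot, z along its axis.
- stamp_2: loose turned wooden stamp, 29 mm across and 58 mm tall, standing in the tote at the start (it may fall over inside without harm); origin at the centre of its foot, z along its axis.
Mind the look-alikes: they are no part of the job. Leave any yellow look-alike of the glaze_jar alone.

How it is judged:
By the outcome, as a careful person would: the job done as asked, in the order asked, and still so for the second after the job is handed in, with the robot touching nothing.
It also fails if it takes over 64 s, if anything falls off the work surface, if the arm or the gripper's body presses on something with over 40 N, if the wrist force passes 120 N, or if a joint passes its speed limit or range.

## Working session

There is one attempt and no reset: what is moved stays moved. The work goes in short steps, Python scripts to look and compute and a tool call to move; the robot and the scene stay as the last step left them, time stands still between calls to the robot, and variables do not carry over. Pictures are saved under pics/ and viewed, and the job is handed in when it is done.

Besides the shell and the picture viewer there is one more tool, called after "Call:" by a JSON object that holds its "api" and its "payload", one argument or row to a line. carry_out: Moves the arm, as the interface text tells. Its arguments: {"type":"object","properties":{"plan":{"type":"array","items":{"type":"array","items":{"type":"number"}}},"gripper":{"type":"number"},"force":{"type":"number"}},"required":["plan"]}

```bash
mkdir -p pics; python3 - <<'E'
from rig import *
import cv2,json
s=state();print(s)
for n in ["side","top","wrist"]:
    im=snapshot(n);cv2.imwrite(f"pics/a_{n}.png",im[:,:,::-1]);p=camera_params(n);print(n,p)
    for k in (["glaze_jar","tote","dock"]):
        print(k,[(round(d["score"],2),[int(v) for v in d["extent"]]) for d in search_frame(k,n)][:4],end=' ')
    print()
print(state()['t'])
E
```

```text
{'t': 0.0, 'qpos': array([ 1.22739776,  0.43519814,  0.02500085,  1.57409018, -0.01159214,
        1.13399324, -0.07509605]), 'dq': array([-0.0004516 , -0.00028072, -0.0017119 , -0.00050637,  0.00090963,
       -0.00051917,  0.00153655]), 'effort': array([ 6.98481890e-04, -6.67847729e+01,  9.85446163e-01, -3.14455354e+01,
       -6.05588034e-02,  4.27313894e-02,  1.53761471e-04]), 'tcp_pos': array([ 0.14885486, -0.60649506,  0.2259634 ]), 'eef_rot': array([-0.08436646, -0.70187046, -0.08543112,  0.7021123 ]), 'wrist_force': array([0.19841879, 1.37601865, 1.12390774]), 'wrist_torque': array([-0.03692532, -0.00345915, -0.01281824]), 'opening': 0.09180541882128013}
side {'mtx': array([[385.27511388,   0.        , 276.05915794],
       [  0.        , 385.27511388, 208.97477978],
       [  0.        ,   0.        ,   1.        ]]), 'distortion': array([-0.03799613,  0.        ,  0.        ,  0.        ,  0.        ]), 'eye': array([0.27554613, 0.83859227, 0.64875189]), 'attitude': array([ 0.07624092, -0.13492374,  0.86262111, -0.48152646])}
glaze_jar [(0.87, [262, 168, 278, 187]), (0.78, 
[... 485 characters left out ...]
08]), 'attitude': array([ 0.07162796, -0.70145862,  0.70511068, -0.07512772])}
glaze_jar [(0.96, [411, 199, 434, 220]), (0.87, [403, 157, 428, 182]), (0.84, [358, 218, 380, 245]), (0.75, [299, 260, 320, 279])] tote [(0.6, [144, 204, 207, 290])] dock [(0.73, [331, 197, 407, 285])] 
wrist {'mtx': array([[344.27112156,   0.        , 279.95827225],
       [  0.        , 344.27112156, 210.6062397 ],
       [  0.        ,   0.        ,   1.        ]]), 'distortion': array([-0.08114858,  0.        ,  0.        ,  0.        ,  0.        ]), 'eye': array([ 0.22230904, -0.5891211 ,  0.38562389]), 'attitude': array([ 0.11030163,  0.77903717, -0.61111011, -0.08648162])}
glaze_jar [] tote [] dock [] 
0.6
```

View pics/a_side.png

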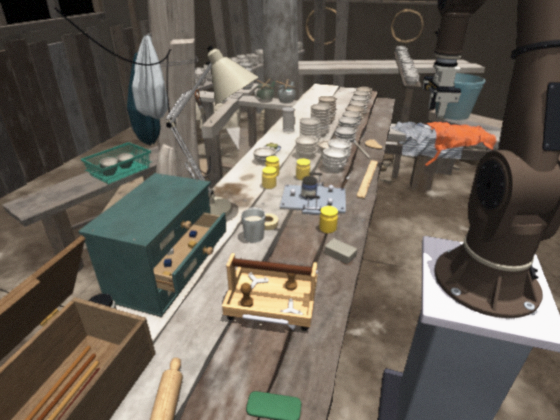

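View pics/a_top.png

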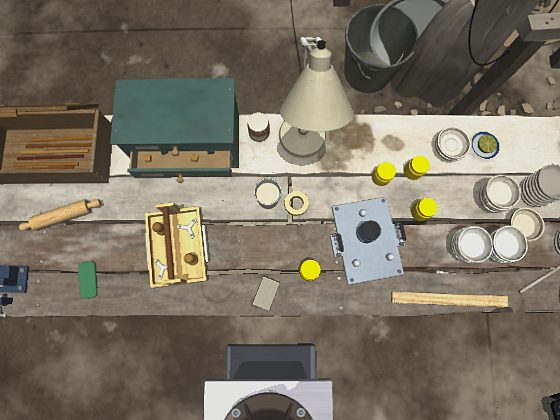

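View pics/a_wrist.png

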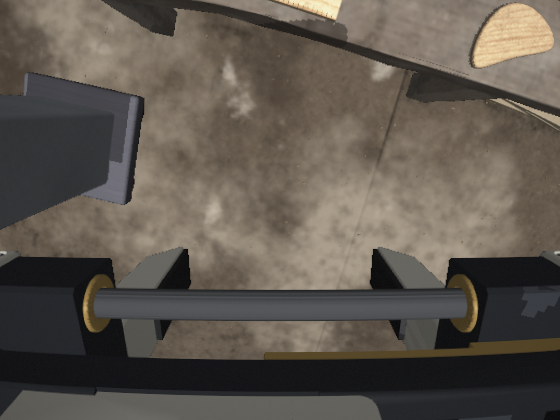

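```bash
cat > h.py <<'E'
import numpy as np,cv2
from scipy.spatial.transform import Rotation as R
from rig import *
def q2R(q): return R.from_quat([q[1],q[2],q[3],q[0]]).as_matrix()
def ray(p,uv):
    u=cv2.undistortPoints(np.array([[uv]],float),p["mtx"],p["distortion"])[0,0]
    return q2R(p["attitude"])@np.array([u[0],u[1],1])
def atz(p,uv,z):
    d=ray(p,uv);e=p["eye"];return e+d*(z-e[2])/d[2]
def proj(p,X):
    Rm=q2R(p["attitude"]).T;r,_=cv2.Rodrigues(Rm);t=-Rm@p["eye"]
    return cv2.projectPoints(np.array(X,float).reshape(-1,1,3),r,t,p["mtx"],p["distortion"])[0][:,0]
def tri(ps,uvs):
    A=np.zeros((3,3));b=np.zeros(3)
    for p,uv in zip(ps,uvs):
        d=ray(p,uv);d/=np.linalg.norm(d);M=np.eye(3)-np.outer(d,d);A+=M;b+=M@p["eye"]
    return np.linalg.solve(A,b)
def crop(src,x0,y0,x1,y1,k,out):
    im=cv2.imread(src)[y0:y1,x0:x1];cv2.imwrite(out,cv2.resize(im,None,fx=k,fy=k,interpolation=cv2.INTER_CUBIC))
E
python3 - <<'E'
from h import *
crop("pics/a_top.png",320,185,420,295,5,"pics/c1.png")
crop("pics/a_top.png",130,190,220,300,5,"pics/c2.png")
crop("pics/a_side.png",210,240,340,340,5,"pics/c3.png")
crop("pics/a_side.png",260,150,360,240,6,"pics/c4.png")
E
```

```text
(no output)
```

View pics/c1.png

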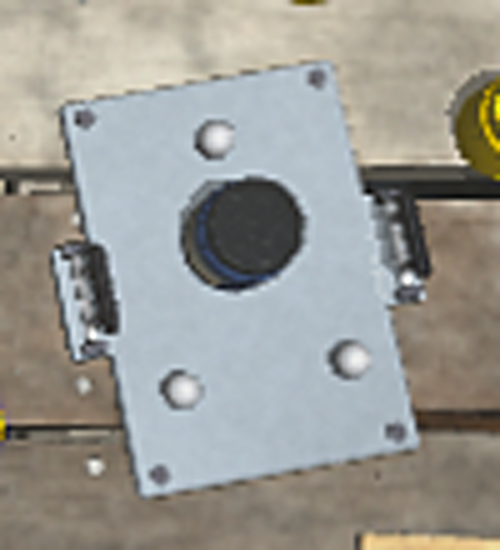

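View pics/c2.png

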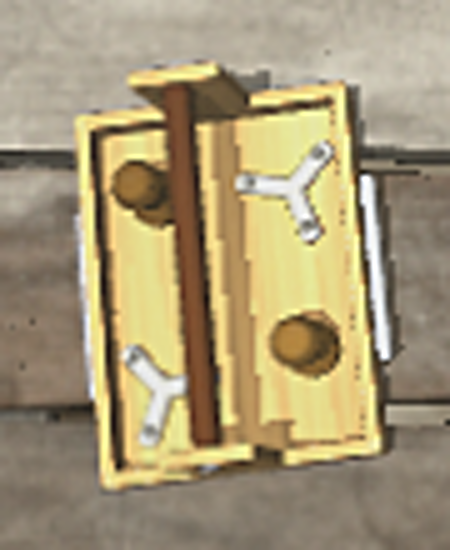

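View pics/c3.png

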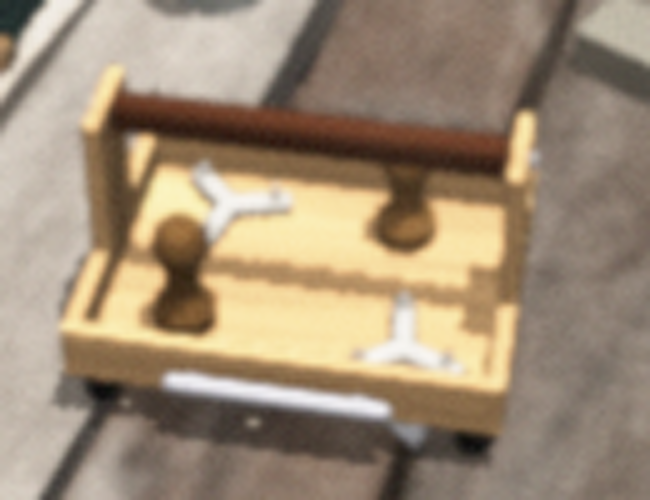

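View pics/c4.png

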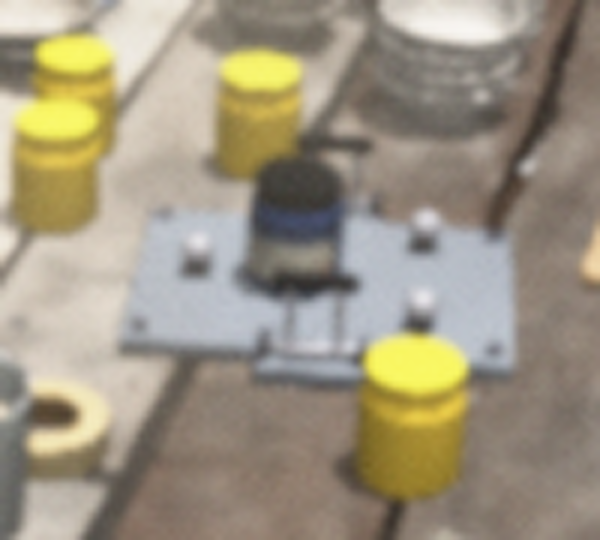

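```bash
python3 - <<'E'
from h import *
p=camera_params("top")
f=lambda o,c:(o[0]+c[0]/5-.4,o[1]+c[1]/5-.4)
o=(320,185)
B=[atz(p,f(o,c),.026) for c in[(215,139),(182,390),(350,358)]]
print("balls",np.round(B,4)); 
L=np.array([[70,0],[-55,45],[-55,-45]])/1000
def fit(L,W):
    a=L-L.mean(0);b=W-W.mean(0);th=np.arctan2((a[:,0]*b[:,1]-a[:,1]*b[:,0]).sum(),(a*b).sum())
    Rm=np.array([[np.cos(th),-np.sin(th)],[np.sin(th),np.cos(th)]]);t=W.mean(0)-Rm@L.mean(0);return th,t,np.round(W-(L@Rm.T+t),4)
print(fit(L,np.array(B)[:,:2]))
C=[atz(p,f(o,c),.012) for c in[(62,105),(330,62),(145,497),(418,450)]]
print(fit(np.array([[105,75],[105,-75],[-105,75],[-105,-75]])/1000,np.array(C)[:,:2]))
print("jar",atz(p,f(o,(255,226)),.078))
for n,z in(("glaze_jar",.012),("dock",0),):
    print(n,[(round(d['score'],2),np.round(d['centre'],1),np.round(atz(p,d['centre'],z),4)) for d in place_of(n,"top")[:5]])
for k in["tote","tote_grip","tote_floor"]:
  print(k,[(round(d['score'],2),np.round(d['centre'],1),np.round(atz(p,d['centre'],{"tote":0,"tote_grip":.112,"tote_floor":.026}[k]),4)) for d in place_of(k,"top")[:3]])
o=(130,190)
print("bar ends",atz(p,f(o,(178,85)),.121),atz(p,f(o,(206,446)),.121))
C=[atz(p,f(o,c),.048) for c in[(78,118),(345,83),(103,490),(383,452)]]
print(fit(np.array([[95,70],[95,-70],[-95,70],[-95,-70]])/1000,np.array(C)[:,:2]))
E
```

```text
balls [[ 0.5712 -0.248   0.026 ]
 [ 0.4404 -0.225   0.026 ]
 [ 0.456  -0.3125  0.026 ]]
(np.float64(0.16959348949516076), array([ 0.50235945, -0.25956903]), array([[-0.0001, -0.0003],
       [-0.0002, -0.0005],
       [ 0.0003,  0.0007]]))
(np.float64(0.1647443740533564), array([ 0.50137758, -0.26019914]), array([[ 0.0003, -0.0012],
       [-0.0013,  0.0019],
       [ 0.0015, -0.0029],
       [-0.0006,  0.0023]]))
jar [ 0.51644754 -0.25462437  0.078     ]
glaze_jar [(0.94, array([418.3, 212.5]), array([ 0.5732, -0.4007,  0.012 ])), (0.82, array([368. , 233.1]), array([ 0.5186, -0.2627,  0.012 ])), (0.79, array([381.4, 178.4]), array([ 0.6678, -0.3068,  0.012 ])), (0.66, array([309.6, 271. ]), array([ 0.4209, -0.107 ,  0.012 ])), (0.63, array([414.9, 172.9]), array([ 0.6833, -0.3999,  0.012 ]))]
dock [(0.72, array([365.5, 240.3]), array([ 0.5012, -0.2578,  0.    ]))]
tote [(0.91, array([176.7, 249.9]), array([0.4782, 0.2403, 0.    ]))]
tote_grip [(0.94, array([170.9, 239. ]), array([0.491 , 0.2286, 0.112 ]))]
tote_floor [(0.92, array([178.1, 247.5]), array([0.4813, 0.2308, 0.026 ])), (0.35, array([177.8, 248.5]), array([0.4788, 0.2315, 0.026 ]))]
bar ends [0.56788495 0.2436812  0.121     ] [0.39701608 0.22251522 0.121     ]
(np.float64(0.12833838430680183), array([0.4821396 , 0.23383406]), array([[-0.0002, -0.001 ],
       [-0.0004,  0.0007],
       [-0.    ,  0.0001],
       [ 0.0006,  0.0002]]))
```

```bash
python3 - <<'E'
from h import *
s=state();M=q2R(s['eef_rot']);print(s['t'],np.round(M,3))
p=camera_params("top");print(atz(p,(240,250),0),atz(p,(265,292),0),atz(p,(365,222),0),atz(p,(250,270),0))
E
```

```text
0.85 [[ 0.     0.238 -0.971]
 [-0.    -0.971 -0.238]
 [-1.     0.    -0.   ]]
[0.4774146  0.07358101 0.        ] [0.36855191 0.00797827 0.        ] [ 0.55045081 -0.25879893  0.        ] [0.42510977 0.04696733 0.        ]
```

Call:
{"api": "carry_out", "payload": {
  "plan": [
    [2.8, 2.6, 0, 0, 0, 0],
    [2.8, 2.6, 0, 0, 0, 0],
    [2.8, 2.6, 0, 0, 0, 0],
    [2.8, 2.6, 0, 0, 0, 0],
    [2.8, 2.6, 0, 0, 0, 0]
  ]
}}

```text
t: 1.27
tcp_pos: [0.2901, -0.4757, 0.2269]
eef_rot: [0.085, 0.702, 0.085, -0.702]
wrist_force: [0.8, -0.3, 0.4]
opening: 0.0916
```

Call:
{"api": "carry_out", "payload": {
  "plan": [
    [2.8, 2.6, 0.5, 0, 0, -0.036],
    [2.8, 2.6, 0.5, 0, 0, -0.036],
    [2.8, 2.6, 0.5, 0, 0, 0],
    [2.8, 2.6, 0.5, 0, 0, 0],
    [2.0, 2.6, 0, 0, 0, 0]
  ]
}}

```text
t: 1.68
tcp_pos: [0.4238, -0.3453, 0.2479]
eef_rot: [0.06, 0.705, 0.06, -0.704]
wrist_force: [0.2, 0.2, 0.1]
opening: 0.0916
```

```bash
python3 - <<'E'
from h import *
im=snapshot("wrist");cv2.imwrite("pics/b_wrist.png",im[:,:,::-1]);p=camera_params("wrist");s=state()
print(s['t'],s['tcp_pos'],p['eye'])
j=place_of("glaze_jar","wrist");print([(round(d['score'],2),np.round(d['centre'],1),np.round(atz(p,d['centre'],.012),4)) for d in j[:4]])
j=place_of("dock","wrist");print([(round(d['score'],2),np.round(d['centre'],1),np.round(atz(p,d['centre'],.0),4)) for d in j[:4]])
th=.168;Rm=np.array([[np.cos(th),-np.sin(th)],[np.sin(th),np.cos(th)]])
for l in [[.07,0],[-.055,.045],[-.055,-.045]]:
    w=Rm@l+[.502,-.2598];print(proj(p,[w[0],w[1],.026]))
print(proj(p,[.517,-.257,.078]))
E
```

```text
1.7333 [ 0.42810051 -0.33864117  0.24752258] [ 0.50167628 -0.32586555  0.40683103]
[(0.89, array([212.6,  76.5]), array([ 0.5277, -0.2458,  0.012 ])), (0.82, array([ 81. , 146.1]), array([ 0.4272, -0.1022,  0.012 ])), (0.79, array([358. ,  51.9]), array([ 0.5807, -0.3961,  0.012 ]))]
[]
[[218.00872559  32.34225621]]
[[180.9561091  153.71532303]]
[[262.017941   154.14389313]]
[[209.24968579  83.28664335]]
```

View pics/b_wrist.png

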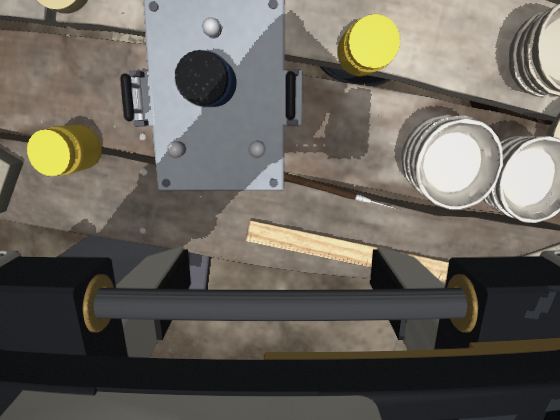

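Call:
{"api": "carry_out", "payload": {
  "plan": [
    [2, 2, -1, 0, 0, 0],
    [2, 2, -1, 0, 0, 0],
    [2, 2, -1, 0, 0, 0],
    [2, 2, -1, 0, 0, 0],
    [0, 0, 0, 0, 0, 0]
  ],
  "gripper": 85
}}

```text
t: 2.25
tcp_pos: [0.5036, -0.2623, 0.2048]
eef_rot: [-0.06, -0.704, -0.063, 0.705]
wrist_force: [0.4, 0.9, -0.3]
opening: 0.0783
```

Call:
{"api": "carry_out", "payload": {
  "plan": [
    [0, 0, 0, 0, 0, 0],
    [0, 0, 0, 0, 0, 0]
  ]
}}

```text
t: 2.42
tcp_pos: [0.5001, -0.2685, 0.2067]
eef_rot: [-0.059, -0.704, -0.059, 0.705]
wrist_force: [-0.7, -0.3, 0.0]
opening: 0.078
```

Call:
{"api": "carry_out", "payload": {
  "plan": [
    [1.6, 1.0, -2, 0, 0, 0],
    [0, 0, -3, 0, 0, 0],
    [0, 0, -3, 0, 0, 0],
    [0, 0, -0.5, 0, 0, 0],
    [0, 0, 0, 0, 0, 0]
  ]
}}

```text
t: 2.83
tcp_pos: [0.5148, -0.2583, 0.1205]
eef_rot: [-0.058, -0.703, -0.059, 0.706]
wrist_force: [-0.5, -0.5, 0.9]
opening: 0.0781
```

```bash
python3 - <<'E'
from h import *
s=state();p=camera_params("wrist");im=snapshot("wrist");cv2.imwrite("pics/c_wrist.png",im[:,:,::-1])
print(s['t'],s['tcp_pos'],s['dq'].max())
print(proj(p,[[.517,-.257,.078],s['tcp_pos']]))
E
```

```text
2.8333 [ 0.51479467 -0.25826924  0.1204888 ] 0.03031544656621006
[[278.46234902 233.33376285]
 [279.77700275 266.68907181]]
```

View pics/c_wrist.png

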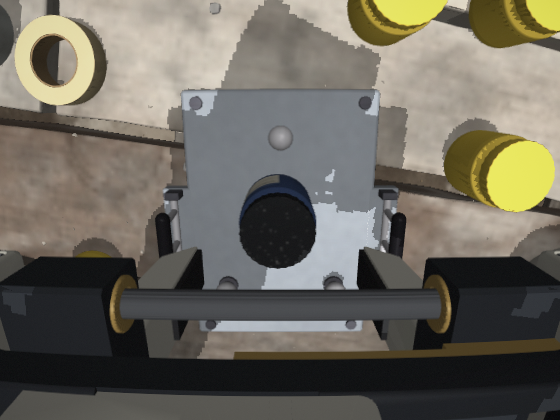

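Call:
{"api": "carry_out", "payload": {
  "plan": [
    [0.3, 0, -2.5, 0, 0, 0],
    [0, 0, -2.5, 0, 0, 0],
    [0, 0, -2.0, 0, 0, 0],
    [0, 0, -0.5, 0, 0, 0],
    [0, 0, 0, 0, 0, 0]
  ]
}}

```text
t: 3.3
tcp_pos: [0.5199, -0.2577, 0.0473]
eef_rot: [-0.059, -0.705, -0.059, 0.705]
wrist_force: [0.5, 1.0, 0.1]
opening: 0.0783
```

Call:
{"api": "carry_out", "payload": {
  "plan": [
    [0, 0, 0, 0, 0, 0],
    [0, 0, 0, 0, 0, 0],
    [0, 0, 0, 0, 0, 0],
    [0, 0, 0, 0, 0, 0],
    [0, 0, 0, 0, 0, 0]
  ],
  "gripper": 40,
  "force": 15
}}

```text
t: 3.72
tcp_pos: [0.5206, -0.257, 0.0477]
eef_rot: [0.06, 0.705, 0.059, -0.704]
wrist_force: [-0.2, 1.0, 6.5]
opening: 0.0511
```

Call:
{"api": "carry_out", "payload": {
  "plan": [
    [0, 0, 0.5, 0, 0, 0],
    [0, 0, 1.5, 0, 0, 0],
    [0, 0, 2.5, 0, 0, 0],
    [0, 0, 2.5, 0, 0, 0],
    [0, 0, 2, 0, 0, 0]
  ]
}}

```text
t: 4.13
tcp_pos: [0.5201, -0.257, 0.1386]
eef_rot: [0.06, 0.705, 0.059, -0.704]
wrist_force: [0.4, 0.0, -1.1]
opening: 0.0509
```

Call:
{"api": "carry_out", "payload": {
  "plan": [
    [0, 1, 0, 0, 0, 0],
    [-0.5, 2.5, 0, 0, 0, 0],
    [-0.5, 3, 0, 0, 0, 0],
    [-0.5, 3, 0, 0, 0, 0],
    [-0.5, 3, 0, 0, 0, 0]
  ]
}}

```text
t: 4.55
tcp_pos: [0.499, -0.1304, 0.1362]
eef_rot: [-0.059, -0.704, -0.06, 0.705]
wrist_force: [0.7, 0.2, -1.4]
opening: 0.051
```

Call:
{"api": "carry_out", "payload": {
  "plan": [
    [-0.3, 3.8, 0, 0, 0, 0],
    [-0.3, 3.8, 0, 0, 0, 0],
    [-0.3, 3.8, 0, 0, 0, 0],
    [0, 3.8, -1, 0, 0, 0],
    [0, 3.0, -1, 0, 0, 0]
  ]
}}

```text
t: 4.97
tcp_pos: [0.4903, 0.0535, 0.1167]
eef_rot: [0.06, 0.705, 0.061, -0.704]
wrist_force: [0.5, -0.5, -1.2]
opening: 0.0511
```

Call:
{"api": "carry_out", "payload": {
  "plan": [
    [0, 0.8, -2, 0, 0, 0],
    [0, 0, -2, 0, 0, 0],
    [0, 0, -2, 0, 0, 0],
    [0, 0, -1, 0, 0, 0],
    [0, 0, 0, 0, 0, 0]
  ]
}}

```text
t: 5.38
tcp_pos: [0.489, 0.0579, 0.0446]
eef_rot: [-0.06, -0.703, -0.06, 0.706]
wrist_force: [-0.0, -0.4, -1.1]
opening: 0.0509
```

Call:
{"api": "carry_out", "payload": {
  "plan": [
    [0, 0, -0.4, 0, 0, 0],
    [0, 0, -0.3, 0, 0, 0],
    [0, 0, -0.2, 0, 0, 0],
    [0, 0, -0.1, 0, 0, 0],
    [0, 0, 0, 0, 0, 0]
  ]
}}

```text
t: 5.8
tcp_pos: [0.4912, 0.0579, 0.0371]
eef_rot: [0.059, 0.705, 0.059, -0.704]
wrist_force: [0.4, -0.9, -0.9]
opening: 0.0511
```

Call:
{"api": "carry_out", "payload": {
  "plan": [
    [0, 0, -0.1, 0, 0, 0],
    [0, 0, -0.1, 0, 0, 0],
    [0, 0, -0.05, 0, 0, 0],
    [0, 0, 0, 0, 0, 0]
  ]
}}

```text
t: 6.13
tcp_pos: [0.4919, 0.0583, 0.0355]
eef_rot: [0.06, 0.705, 0.06, -0.704]
wrist_force: [-2.5, -0.2, 13.2]
opening: 0.0509
```

Contact. Back off a trace, then open.

Call:
{"api": "carry_out", "payload": {
  "plan": [
    [0, 0, 0.05, 0, 0, 0],
    [0, 0, 0, 0, 0, 0]
  ]
}}

```text
t: 6.3
tcp_pos: [0.4917, 0.0582, 0.0355]
eef_rot: [0.06, 0.705, 0.06, -0.704]
wrist_force: [-0.5, 0.7, 8.0]
opening: 0.0507
```

Call:
{"api": "carry_out", "payload": {
  "plan": [
    [0, 0, 0, 0, 0, 0],
    [0, 0, 0, 0, 0, 0],
    [0, 0, 0, 0, 0, 0],
    [0, 0, 0, 0, 0, 0],
    [0, 0, 0.5, 0, 0, 0]
  ],
  "gripper": 85
}}

```text
t: 6.72
tcp_pos: [0.4904, 0.0579, 0.0391]
eef_rot: [-0.06, -0.704, -0.06, 0.705]
wrist_force: [-0.6, -0.0, -1.0]
opening: 0.0766
```

Call:
{"api": "carry_out", "payload": {
  "plan": [
    [0, 0, 1.5, 0, 0, 0],
    [0, 0, 3, 0, 0, 0],
    [0, 0, 4, 0, 0, 0],
    [0, 0, 4, 0, 0, 0],
    [0, 0, 4, 0, 0, 0]
  ]
}}

```text
t: 7.13
tcp_pos: [0.4903, 0.058, 0.2068]
eef_rot: [-0.06, -0.704, -0.06, 0.705]
wrist_force: [1.8, -0.3, -0.2]
opening: 0.078
```

Call:
{"api": "carry_out", "payload": {
  "plan": [
    [-0.8, 3, 3, 0, 0, 0],
    [-1, 4, 1, 0, 0, 0],
    [-1, 4, 0, 0, 0, 0],
    [-1, 1, 0, 0, 0, 0],
    [0, 0, 0, 0, 0, 0]
  ]
}}

```text
t: 7.55
tcp_pos: [0.4511, 0.1804, 0.2443]
eef_rot: [0.061, 0.704, 0.063, -0.704]
wrist_force: [0.7, 0.2, -0.2]
opening: 0.0783
```

```bash
python3 - <<'E'
from h import *
s=state();p=camera_params("wrist")
im=snapshot("wrist");cv2.imwrite("pics/d_wrist.png",im[:,:,::-1]);np.savez("d.npz",**p)
pt=camera_params("top");im=snapshot("top");cv2.imwrite("pics/d_top.png",im[:,:,::-1])
im=snapshot("side");cv2.imwrite("pics/d_side.png",im[:,:,::-1])
print(s['t'],s['tcp_pos'],np.abs(s['dq']).max(),p['eye'],q2R(s['eef_rot'])[:,1])
crop("pics/d_side.png",210,200,360,340,4,"pics/d_sc.png")
E
```

```text
7.55 [0.45108542 0.18044192 0.24430593] 0.07202150640259453 [0.52539583 0.1932401  0.40328054] [ 0.17471968 -0.98461681 -0.00166711]
```

View pics/d_wrist.png

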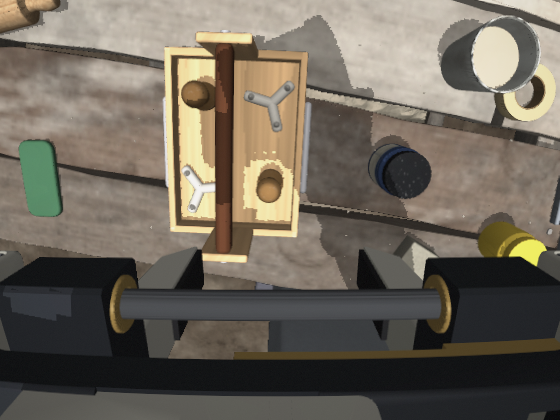

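View pics/d_sc.png

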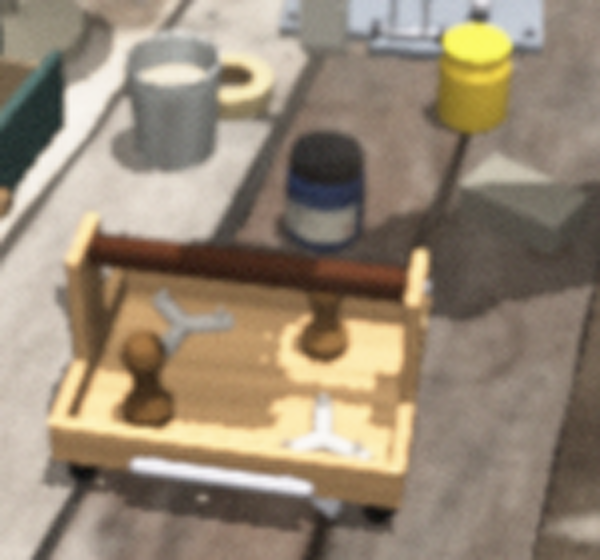

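View pics/d_top.png

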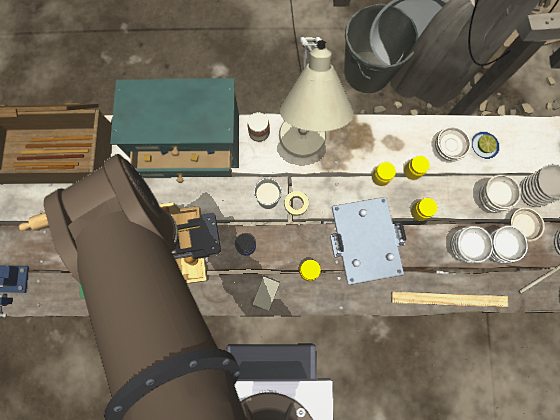

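```bash
python3 - <<'E'
from h import *
p=dict(np.load("d.npz"))
print("bar",atz(p,(223,45),.121),atz(p,(224,252),.121))
def fit(L,W):
    a=L-L.mean(0);b=W-W.mean(0);th=np.arctan2((a[:,0]*b[:,1]-a[:,1]*b[:,0]).sum(),(a*b).sum())
    Rm=np.array([[np.cos(th),-np.sin(th)],[np.sin(th),np.cos(th)]]);t=W.mean(0)-Rm@L.mean(0);return th,t,np.round(W-(L@Rm.T+t),4)
C=np.array([atz(p,c,.048) for c in[(166,48),(309,51),(169,233),(297,235)]])
print(fit(np.array([[95,70],[95,-70],[-95,70],[-95,-70]])/1000,C[:,:2]))
for k,z in(("tote_grip",.112),("tote_floor",.026)):
    print(k,[(round(d['score'],2),np.round(d['centre'],1),np.round(atz(p,d['centre'],z),4)) for d in place_of(k,"wrist")[:3]])
crop("pics/d_wrist.png",150,20,320,270,3,"pics/d_wc.png")
E
```

```text
bar [0.56721479 0.2453151  0.121     ] [0.39878561 0.22168664 0.121     ]
(np.float64(0.13107392783706395), array([0.48280127, 0.23362149]), array([[-0.0012, -0.002 ],
       [ 0.0007, -0.0004],
       [-0.0019,  0.0016],
       [ 0.0024,  0.0008]]))
tote_grip [(0.83, array([223.4, 154.4]), array([0.4829, 0.2347, 0.112 ]))]
tote_floor [(0.72, array([239.6, 142.7]), array([0.4859, 0.2313, 0.026 ])), (0.64, array([233.1, 144.7]), array([0.4825, 0.2379, 0.026 ]))]
```

View pics/d_wc.png

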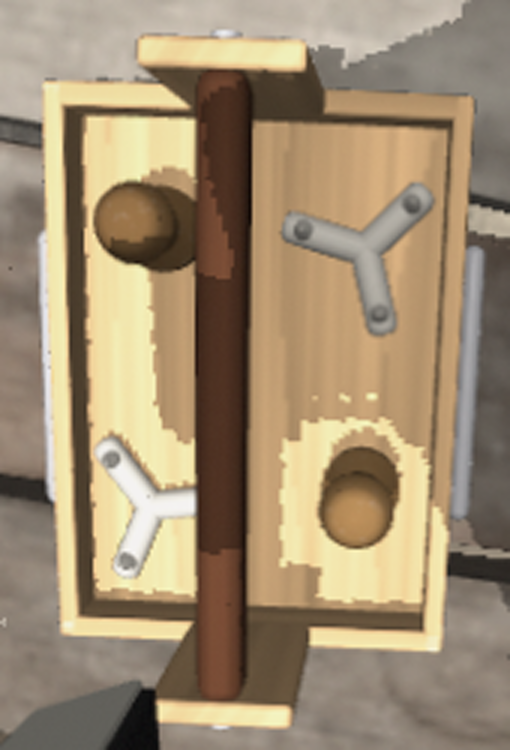

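Call:
{"api": "carry_out", "payload": {
  "plan": [
    [1.5, 2.8, 0, 0, 0, -0.02],
    [1.5, 2.8, 0, 0, 0, -0.017],
    [0, 0, -2, 0, 0, 0],
    [0, 0, -2, 0, 0, 0],
    [0, 0, -1, 0, 0, 0]
  ],
  "gripper": 65
}}

```text
t: 8.22
tcp_pos: [0.4833, 0.2308, 0.1911]
eef_rot: [-0.047, -0.705, -0.045, 0.707]
wrist_force: [-1.1, -1.5, -0.8]
opening: 0.0596
```

Call:
{"api": "carry_out", "payload": {
  "plan": [
    [0, 0, 0, 0, 0, 0],
    [0, 0, 0, 0, 0, 0]
  ]
}}

```text
t: 8.38
tcp_pos: [0.4836, 0.2312, 0.1934]
eef_rot: [-0.046, -0.705, -0.046, 0.706]
wrist_force: [0.7, 0.1, 0.9]
opening: 0.0593
```

```bash
python3 - <<'E'
from h import *
s=state();p=camera_params("wrist")
im=snapshot("wrist");cv2.imwrite("pics/e_wrist.png",im[:,:,::-1])
M=q2R(s['eef_rot']);print(s['t'],s['tcp_pos'],s['opening'],M[:,1],M[:,0])
for q in [s['tcp_pos'],[.483,.234,.121],[.483+.088*.991,.234+.088*.131,.121]]: print(proj(p,q))
E
```

```text
8.3833 [0.48363134 0.23117256 0.19340159] 0.05932940403485522 [ 1.29872420e-01 -9.91530452e-01  7.19805337e-04] [-1.00094250e-03 -8.57058434e-04 -9.99999132e-01]
[[279.77987093 266.74190935]]
[[275.6717144  222.57204117]]
[[275.03524966  92.12471846]]
```

View pics/e_wrist.png

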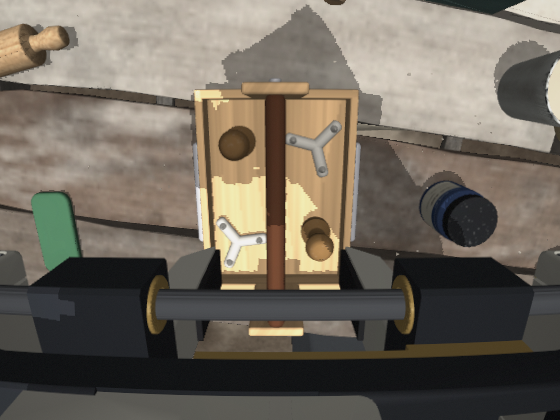

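Call:
{"api": "carry_out", "payload": {
  "plan": [
    [0, 0.25, -2.5, 0, 0, 0],
    [0, 0, -3, 0, 0, 0],
    [0, 0, -2.5, 0, 0, 0],
    [0, 0, -1.3, 0, 0, 0],
    [0, 0, -0.4, 0, 0, 0]
  ]
}}

```text
t: 8.85
tcp_pos: [0.4831, 0.234, 0.0955]
eef_rot: [-0.047, -0.705, -0.046, 0.706]
wrist_force: [0.5, 0.4, 0.3]
opening: 0.0597
```

Call:
{"api": "carry_out", "payload": {
  "plan": [
    [0, 0, 0, 0, 0, 0],
    [0, 0, 0, 0, 0, 0],
    [0, 0, 0, 0, 0, 0],
    [0, 0, 0, 0, 0, 0],
    [0, 0, 0, 0, 0, 0]
  ],
  "gripper": 8,
  "force": 45
}}

```text
t: 9.27
tcp_pos: [0.4841, 0.2351, 0.0975]
eef_rot: [0.046, 0.706, 0.047, -0.705]
wrist_force: [0.8, 0.7, -0.3]
opening: 0.0307
```

Call:
{"api": "carry_out", "payload": {
  "plan": [
    [0, 0, 0, 0, 0, 0],
    [0, 0, 0, 0, 0, 0],
    [0, 0, 0, 0, 0, 0]
  ]
}}

```text
t: 9.52
tcp_pos: [0.4836, 0.2346, 0.0967]
eef_rot: [0.047, 0.706, 0.046, -0.706]
wrist_force: [-0.4, 0.2, 2.0]
opening: 0.0137
```

```bash
python3 - <<'E'
from h import *
s=state();print(s['t'],s['tcp_pos'],s['opening'],s['wrist_force'],s['wrist_torque'])
E
```

```text
9.5167 [0.48359141 0.2345522  0.09669902] 0.013746996209558307 [-0.44740395  0.21428926  2.00266734] [ 0.18038236  0.30685894 -0.03395165]
```

Call:
{"api": "carry_out", "payload": {
  "plan": [
    [0, 0, 0, 0, 0, 0],
    [0, 0, 0.2, 0, 0, 0],
    [0, 0, 0.3, 0, 0, 0],
    [0, 0, 0.5, 0, 0, 0],
    [0, 0, 0.8, 0, 0, 0]
  ]
}}

```text
t: 9.93
tcp_pos: [0.4827, 0.2343, 0.1141]
eef_rot: [-0.047, -0.705, -0.046, 0.706]
wrist_force: [-0.6, -0.3, -6.0]
opening: 0.0141
```

Call:
{"api": "carry_out", "payload": {
  "plan": [
    [0, 0, 1, 0, 0, 0],
    [0, 0, 1.3, 0, 0, 0],
    [0, 0, 1.5, 0, 0, 0],
    [0, 0, 1.5, 0, 0, 0],
    [0, 0, 1.5, 0, 0, 0]
  ]
}}

```text
t: 10.35
tcp_pos: [0.4834, 0.2348, 0.1841]
eef_rot: [0.047, 0.706, 0.047, -0.705]
wrist_force: [0.3, -0.8, -6.3]
opening: 0.0137
```

Call:
{"api": "carry_out", "payload": {
  "plan": [
    [0, 0, 1.5, 0, 0, 0],
    [0, 0, 1, 0, 0, 0],
    [0, 0, 0.6, 0, 0, 0],
    [0, 0, 0.3, 0, 0, 0],
    [0, 0, 0, 0, 0, 0]
  ]
}}

```text
t: 10.77
tcp_pos: [0.4836, 0.2348, 0.217]
eef_rot: [0.046, 0.706, 0.047, -0.705]
wrist_force: [-0.3, 0.5, -5.1]
opening: 0.0137
```

```bash
python3 - <<'E'
from h import *
s=state();p=camera_params("wrist")
im=snapshot("wrist");cv2.imwrite("pics/f_wrist.png",im[:,:,::-1]);im=snapshot("side");cv2.imwrite("pics/f_side.png",im[:,:,::-1])
print(s['t'],s['tcp_pos'],s['opening'],s['wrist_force'],s['wrist_torque'])
crop("pics/f_side.png",190,180,350,330,4,"pics/f_sc.png")
E
```

```text
10.7667 [0.48357345 0.23484124 0.21696712] 0.013746364414659705 [-0.26633461  0.49942497 -5.06586344] [ 0.01027683 -0.03377035  0.03150621]
```

View pics/f_sc.png

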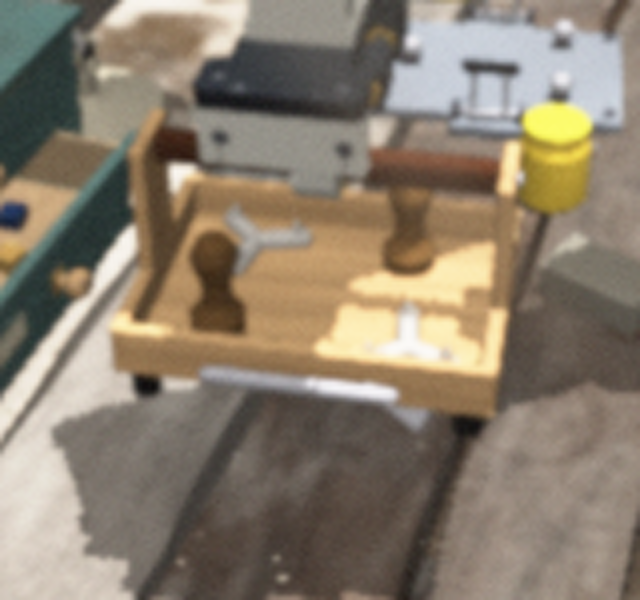

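View pics/f_wrist.png

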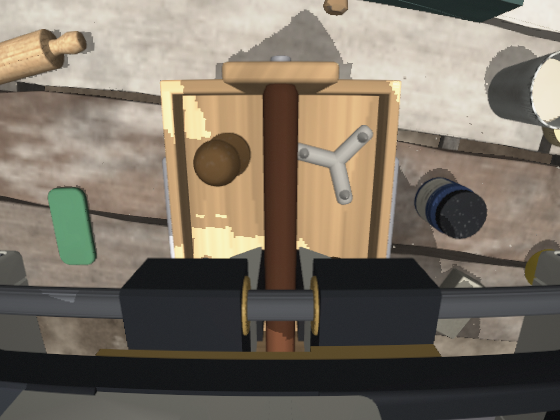

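```bash
python3 - <<'E'
from h import *
# camera pose relative to tool (rigid) from now
s=state();p=camera_params("wrist");M=q2R(s['eef_rot'])
rel=M.T@q2R(p['attitude']);off=M.T@(p['eye']-s['tcp_pos'])
def cam(tcp,yaw):
    x=np.array([0,0,-1.]);y=np.array([np.sin(yaw),-np.cos(yaw),0]);T=np.stack([x,y,np.cross(x,y)],1)
    q=R.from_matrix(T@rel).as_quat();return dict(mtx=p['mtx'],distortion=p['distortion'],eye=np.array(tcp)+T@off,attitude=[q[3],*q[:3]])
c=cam([.5155,-.2578,.1208],.168)
im=cv2.imread("pics/c_wrist.png")
print("ball1",atz(c,(280,138),.026),"corners",atz(c,(183,91),.012),atz(c,(380,91),.012))
print("b2,3",atz(c,(228,286),.026),atz(c,(334,286),.026))
crop("pics/c_wrist.png",160,70,410,340,3,"pics/cw.png")
crop("pics/d_top.png",320,185,420,295,5,"pics/c1b.png")
E
```

```text
ball1 [ 0.57170197 -0.24842117  0.026     ] corners [ 0.59325103 -0.17127188  0.012     ] [ 0.61786891 -0.31641209  0.012     ]
b2,3 [ 0.44670796 -0.22612671  0.026     ] [ 0.46128306 -0.31226976  0.026     ]
```

View pics/cw.png

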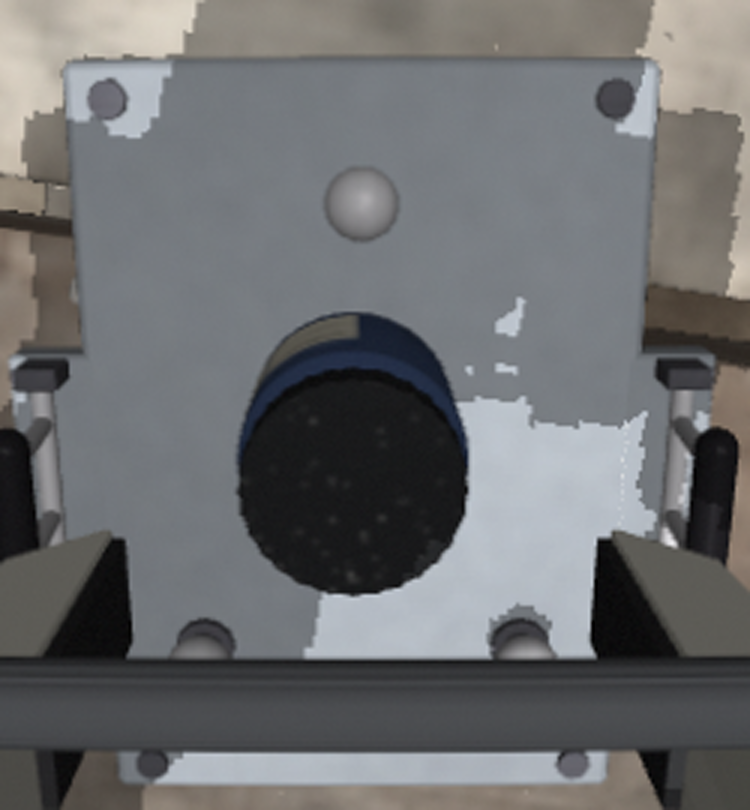

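View pics/c1b.png

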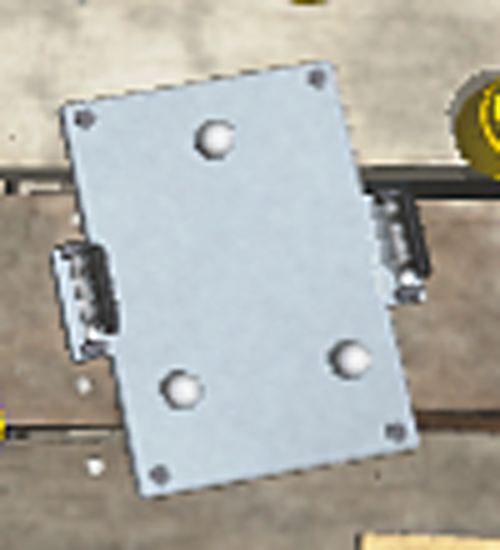

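Call:
{"api": "carry_out", "payload": {
  "plan": [
    [0, -0.4, 0, 0, 0, 0],
    [0, -0.8, 0, 0, 0, 0],
    [0.1, -1.2, 0, 0, 0, 0],
    [0.1, -1.6, 0, 0, 0, 0],
    [0.1, -2.0, 0, 0, 0, 0]
  ]
}}

```text
t: 11.28
tcp_pos: [0.4863, 0.1737, 0.2162]
eef_rot: [-0.047, -0.705, -0.047, 0.706]
wrist_force: [1.1, -0.0, -5.0]
opening: 0.0136
```

Call:
{"api": "carry_out", "payload": {
  "plan": [
    [0.1, -2.4, 0, 0, 0, 0],
    [0.1, -2.7, 0, 0, 0, 0],
    [0.1, -3, 0, 0, 0, 0.005],
    [0.1, -3, 0, 0, 0, 0.005],
    [0.1, -3, 0, 0, 0, 0.005]
  ]
}}

```text
t: 11.7
tcp_pos: [0.4909, 0.0309, 0.2164]
eef_rot: [-0.052, -0.705, -0.051, 0.705]
wrist_force: [1.1, 0.1, -5.8]
opening: 0.0137
```

Call:
{"api": "carry_out", "payload": {
  "plan": [
    [0.1, -3, 0, 0, 0, 0.005],
    [0.1, -3, 0, 0, 0, 0.005],
    [0.1, -3, 0, 0, 0, 0.005],
    [0.1, -3, 0, 0, 0, 0.004],
    [0.1, -3, 0, 0, 0, 0.003]
  ]
}}

```text
t: 12.12
tcp_pos: [0.4954, -0.1191, 0.2164]
eef_rot: [-0.059, -0.704, -0.059, 0.705]
wrist_force: [1.2, -0.4, -6.6]
opening: 0.0136
```

Call:
{"api": "carry_out", "payload": {
  "plan": [
    [0.1, -3, 0, 0, 0, 0],
    [0.1, -2.8, 0, 0, 0, 0],
    [0.1, -2.4, 0, 0, 0, 0],
    [0.1, -2.0, 0, 0, 0, 0],
    [0.1, -1.6, 0, 0, 0, 0]
  ]
}}

```text
t: 12.53
tcp_pos: [0.4999, -0.2378, 0.2162]
eef_rot: [-0.059, -0.704, -0.058, 0.705]
wrist_force: [1.1, -0.6, -5.8]
opening: 0.0137
```

Call:
{"api": "carry_out", "payload": {
  "plan": [
    [0.1, -1.2, 0, 0, 0, 0],
    [0, -0.8, 0, 0, 0, 0],
    [0, -0.4, 0, 0, 0, 0],
    [0, -0.1, 0, 0, 0, 0],
    [0, 0, 0, 0, 0, 0]
  ]
}}

```text
t: 12.95
tcp_pos: [0.5024, -0.2586, 0.2164]
eef_rot: [-0.06, -0.705, -0.06, 0.705]
wrist_force: [0.2, 0.6, -5.9]
opening: 0.0141
```

Call:
{"api": "carry_out", "payload": {
  "plan": [
    [0, 0, 0, 0, 0, 0],
    [0, 0, 0, 0, 0, 0],
    [0, 0, 0, 0, 0, 0]
  ]
}}

```text
t: 13.2
tcp_pos: [0.5027, -0.2584, 0.2166]
eef_rot: [0.06, 0.705, 0.06, -0.705]
wrist_force: [-0.5, 0.4, -5.5]
opening: 0.0136
```

```bash
python3 - <<'E'
from h import *
for i in range(1):
    s=state();print(s['t'],s['tcp_pos'],s['opening'],s['wrist_force'],s['wrist_torque']);M=q2R(s['eef_rot']);print(M[:,:2])
im=snapshot("wrist");cv2.imwrite("pics/g_wrist.png",im[:,:,::-1]);im=snapshot("side");cv2.imwrite("pics/g_side.png",im[:,:,::-1])
im=snapshot("top");cv2.imwrite("pics/g_top.png",im[:,:,::-1])
print(state()['tcp_pos'])
crop("pics/g_side.png",230,120,400,250,4,"pics/g_sc.png")
E
```

```text
13.2 [ 0.50267069 -0.25840579  0.21657096] 0.013643252225336458 [-0.54327712  0.40341704 -5.49275518] [-0.05606712 -0.02065386 -0.01142094]
[[ 7.58116535e-05  1.69194896e-01]
 [ 1.93105405e-04 -9.85582597e-01]
 [-9.99999978e-01 -1.77494385e-04]]
[ 0.50255817 -0.25887184  0.21656157]
```

View pics/g_sc.png

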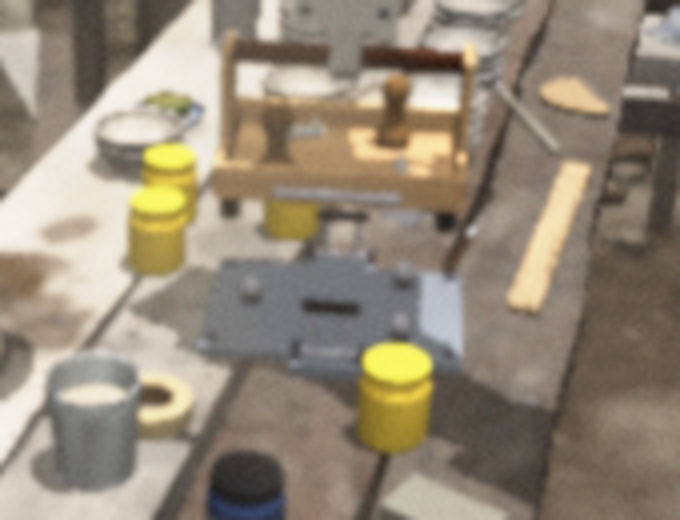

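View pics/g_wrist.png

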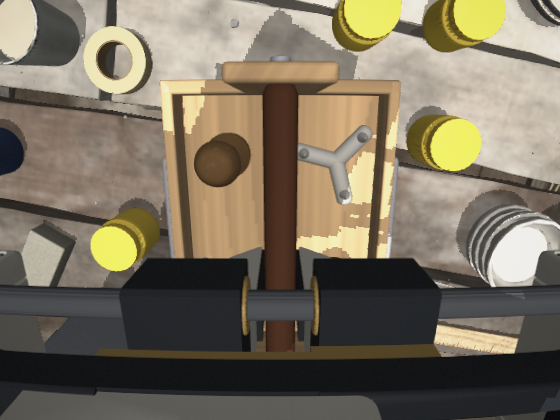

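```bash
python3 - <<'E'
from h import *
s=state();p=camera_params("wrist");t=s['tcp_pos'];M=q2R(s['eef_rot'])
ex=np.array([np.cos(.169),np.sin(.169),0]);ey=np.array([-np.sin(.169),np.cos(.169),0])
o=t-[0,0,.0967]
for n,l in dict(walltopL=(.095,.07,.048),walltopR=(.095,-.07,.048),boardtop=(.095,0,.120),barend=(.088,0,.121)).items():
    print(n,proj(p,o+l[0]*ex+l[1]*ey+[0,0,l[2]]))
crop("pics/g_wrist.png",150,50,410,270,3,"pics/gw.png")
E
```

```text
walltopL [[158.40142067  78.20088713]]
walltopR [[400.99030721  78.19412698]]
boardtop [[279.56689458  57.6386388 ]]
barend [[279.56838591  77.11560088]]
```

View pics/gw.png

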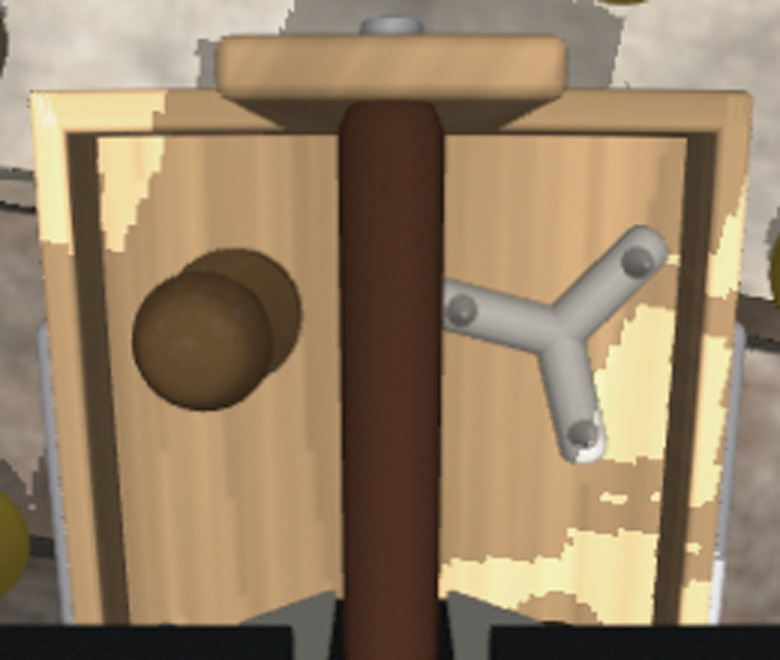

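Call:
{"api": "carry_out", "payload": {
  "plan": [
    [0.15, -0.1, -0.4, 0, 0, 0],
    [0, 0, -0.8, 0, 0, 0],
    [0, 0, -1.2, 0, 0, 0],
    [0, 0, -1.4, 0, 0, 0],
    [0, 0, -1.4, 0, 0, 0]
  ]
}}

```text
t: 13.77
tcp_pos: [0.5039, -0.2602, 0.1633]
eef_rot: [-0.06, -0.705, -0.06, 0.705]
wrist_force: [0.3, 0.9, -5.7]
opening: 0.0138
```

Call:
{"api": "carry_out", "payload": {
  "plan": [
    [0, 0, -1, 0, 0, 0],
    [0, 0, -0.7, 0, 0, 0],
    [0, 0, -0.4, 0, 0, 0],
    [0, 0, 0, 0, 0, 0],
    [0, 0, 0, 0, 0, 0]
  ]
}}

```text
t: 14.18
tcp_pos: [0.5042, -0.2603, 0.1437]
eef_rot: [0.06, 0.705, 0.06, -0.704]
wrist_force: [0.7, -0.4, -5.6]
opening: 0.0136
```

```bash
python3 - <<'E'
from h import *
s=state();print(s['t'],s['tcp_pos'],s['opening'],s['wrist_force'],s['wrist_torque'])
im=snapshot("side");cv2.imwrite("pics/h_side.png",im[:,:,::-1])
im=snapshot("wrist");cv2.imwrite("pics/h_wrist.png",im[:,:,::-1])
crop("pics/h_side.png",230,120,400,250,4,"pics/h_sc.png")
E
```

```text
14.1833 [ 0.50422001 -0.26034428  0.1437323 ] 0.013562167507907164 [ 0.65000657 -0.44648778 -5.64857097] [-0.05863739 -0.03573463 -0.03799302]
```

View pics/h_sc.png

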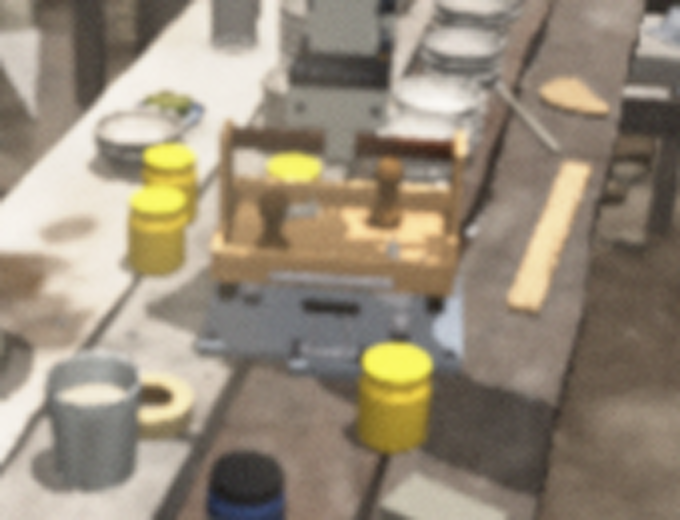

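View pics/h_wrist.png

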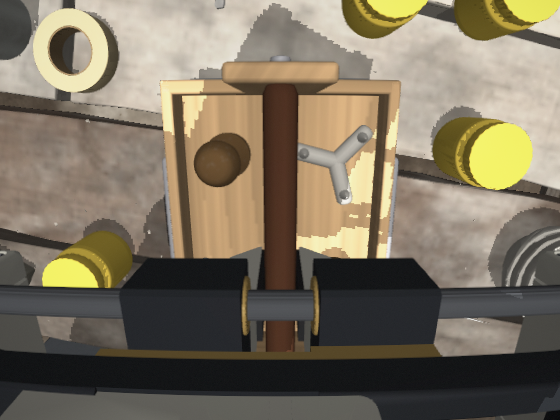

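Call:
{"api": "carry_out", "payload": {
  "plan": [
    [0, 0, -0.4, 0, 0, 0],
    [0, 0, -0.4, 0, 0, 0],
    [0, 0, -0.3, 0, 0, 0],
    [0, 0, -0.2, 0, 0, 0],
    [0, 0, 0, 0, 0, 0]
  ]
}}

```text
t: 14.7
tcp_pos: [0.5038, -0.2602, 0.13]
eef_rot: [-0.059, -0.704, -0.06, 0.705]
wrist_force: [-0.3, -1.2, -5.5]
opening: 0.0137
```

Call:
{"api": "carry_out", "payload": {
  "plan": [
    [0, 0, -0.2, 0, 0, 0],
    [0, 0, -0.2, 0, 0, 0],
    [0, 0, -0.1, 0, 0, 0],
    [0, 0, 0, 0, 0, 0]
  ]
}}

```text
t: 15.03
tcp_pos: [0.5039, -0.2602, 0.1253]
eef_rot: [-0.06, -0.705, -0.06, 0.705]
wrist_force: [1.1, 0.1, -5.8]
opening: 0.0136
```

Call:
{"api": "carry_out", "payload": {
  "plan": [
    [0, 0, -0.15, 0, 0, 0],
    [0, 0, -0.15, 0, 0, 0],
    [0, 0, 0, 0, 0, 0],
    [0, 0, 0, 0, 0, 0]
  ]
}}

```text
t: 15.37
tcp_pos: [0.5037, -0.2601, 0.1222]
eef_rot: [-0.059, -0.704, -0.06, 0.705]
wrist_force: [1.1, -0.4, -8.4]
opening: 0.0136
```

Call:
{"api": "carry_out", "payload": {
  "plan": [
    [0, 0, -0.1, 0, 0, 0],
    [0, 0, -0.1, 0, 0, 0],
    [0, 0, 0, 0, 0, 0],
    [0, 0, 0, 0, 0, 0]
  ]
}}

```text
t: 15.7
tcp_pos: [0.5038, -0.2602, 0.1203]
eef_rot: [-0.06, -0.704, -0.06, 0.705]
wrist_force: [0.6, -0.8, -8.3]
opening: 0.0138
```

Call:
{"api": "carry_out", "payload": {
  "plan": [
    [0, 0, -0.1, 0, 0, 0],
    [0, 0, -0.1, 0, 0, 0],
    [0, 0, 0, 0, 0, 0],
    [0, 0, 0, 0, 0, 0]
  ]
}}

```text
t: 16.03
tcp_pos: [0.5039, -0.2603, 0.1185]
eef_rot: [-0.06, -0.705, -0.06, 0.705]
wrist_force: [-0.8, 0.8, -6.3]
opening: 0.014
```

Call:
{"api": "carry_out", "payload": {
  "plan": [
    [0, 0, -0.1, 0, 0, 0],
    [0, 0, 0, 0, 0, 0],
    [0, 0, 0, 0, 0, 0]
  ]
}}

```text
t: 16.28
tcp_pos: [0.5041, -0.2604, 0.1183]
eef_rot: [0.06, 0.705, 0.059, -0.704]
wrist_force: [-4.4, 0.2, 5.1]
opening: 0.0139
```

Call:
{"api": "carry_out", "payload": {
  "plan": [
    [-0.05, 0, -0.1, 0, 0, 0],
    [0, 0, 0, 0, 0, 0],
    [0, 0, 0, 0, 0, 0]
  ]
}}

```text
t: 16.53
tcp_pos: [0.5042, -0.2606, 0.1181]
eef_rot: [0.06, 0.705, 0.059, -0.704]
wrist_force: [-4.6, 1.4, 12.9]
opening: 0.0137
```

Call:
{"api": "carry_out", "payload": {
  "plan": [
    [0, 0, -0.1, 0, 0, 0],
    [0, 0, 0, 0, 0, 0],
    [0, 0, 0, 0, 0, 0]
  ]
}}

```text
t: 16.78
tcp_pos: [0.5043, -0.2607, 0.118]
eef_rot: [0.06, 0.705, 0.059, -0.704]
wrist_force: [-7.1, 2.6, 22.6]
opening: 0.0132
```

```bash
python3 - <<'E'
from h import *
s=state();print(s['t'],s['tcp_pos'],s['opening'],s['wrist_force'],s['wrist_torque'])
im=snapshot("side");cv2.imwrite("pics/i_side.png",im[:,:,::-1])
crop("pics/i_side.png",260,130,370,230,7,"pics/i_sc.png")
E
```

```text
16.7833 [ 0.50430269 -0.26067228  0.11801418] 0.01320770330153946 [-7.11717148  2.57032376 22.55518474] [ 0.82451025  1.8784198  -0.01955131]
```

View pics/i_sc.png

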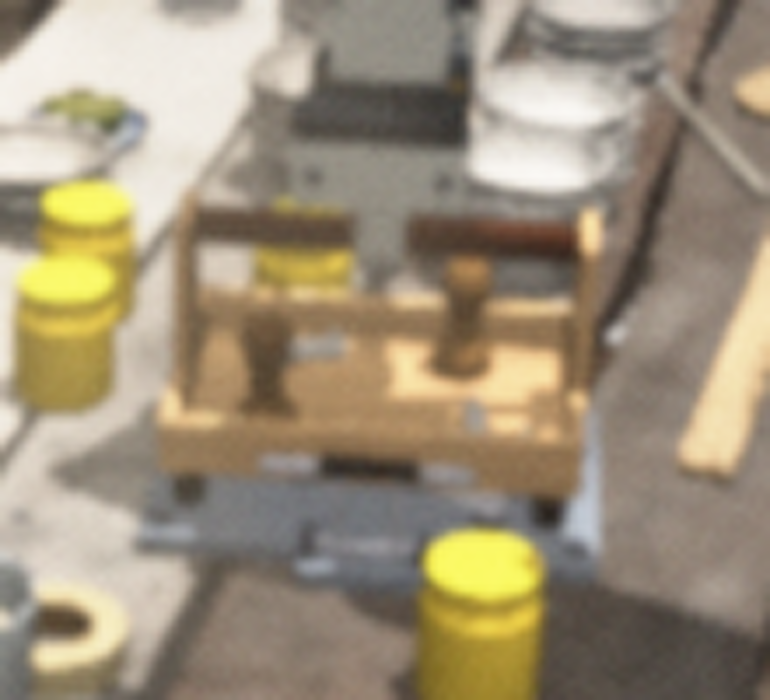

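Call:
{"api": "carry_out", "payload": {
  "plan": [
    [-0.05, 0, -0.1, 0, 0, 0],
    [0, 0, 0, 0, 0, 0],
    [0, 0, 0.1, 0, 0, 0],
    [0, 0, 0.15, 0, 0, 0],
    [0, 0, 0.1, 0, 0, 0]
  ]
}}

```text
t: 17.25
tcp_pos: [0.5035, -0.2603, 0.1185]
eef_rot: [0.06, 0.705, 0.059, -0.704]
wrist_force: [0.2, 0.1, -5.3]
opening: 0.0137
```

Call:
{"api": "carry_out", "payload": {
  "plan": [
    [0, 0, 0, 0, 0, 0],
    [0, 0, 0, 0, 0, 0],
    [0, 0, 0, 0, 0, 0]
  ]
}}

```text
t: 17.5
tcp_pos: [0.5034, -0.2604, 0.1182]
eef_rot: [0.06, 0.705, 0.059, -0.704]
wrist_force: [-0.6, 0.1, 3.7]
opening: 0.0137
```

Call:
{"api": "carry_out", "payload": {
  "plan": [
    [0, 0, 0, 0, 0, 0],
    [0, 0, 0, 0, 0, 0],
    [0, 0, 0, 0, 0, 0],
    [0, 0, 0, 0, 0, 0],
    [0, 0, 0, 0, 0, 0]
  ],
  "gripper": 60
}}

```text
t: 17.92
tcp_pos: [0.5029, -0.2602, 0.1179]
eef_rot: [-0.06, -0.705, -0.06, 0.705]
wrist_force: [-0.1, 1.0, -0.4]
opening: 0.0424
```

Call:
{"api": "carry_out", "payload": {
  "plan": [
    [0, 0, 0.5, 0, 0, 0],
    [0, 0, 1.5, 0, 0, 0],
    [0, 0, 2.5, 0, 0, 0],
    [0, 0, 3, 0, 0, 0],
    [0, 0, 3, 0, 0, 0]
  ]
}}

```text
t: 18.33
tcp_pos: [0.5025, -0.26, 0.2242]
eef_rot: [-0.059, -0.704, -0.06, 0.705]
wrist_force: [1.0, -0.5, 1.4]
opening: 0.0544
```

Call:
{"api": "carry_out", "payload": {
  "plan": [
    [-2, -0.5, 2, 0, 0, 0],
    [-3, -0.5, 2, 0, 0, 0],
    [-3, -0.5, 0, 0, 0, 0],
    [-2, -0.5, 0, 0, 0, 0],
    [0, 0, 0, 0, 0, 0]
  ]
}}

```text
t: 18.75
tcp_pos: [0.3988, -0.282, 0.264]
eef_rot: [-0.059, -0.704, -0.058, 0.705]
wrist_force: [-0.7, -1.0, -0.5]
opening: 0.0554
```

Call:
{"api": "carry_out", "payload": {
  "plan": [
    [0, 0, 0, 0, 0, 0],
    [0, 0, 0, 0, 0, 0]
  ]
}}

```text
t: 18.92
tcp_pos: [0.4037, -0.28, 0.2634]
eef_rot: [0.06, 0.705, 0.06, -0.704]
wrist_force: [0.7, 0.0, -0.0]
opening: 0.055
```

```bash
python3 - <<'E'
from h import *
s=state();p=camera_params("wrist");print(s['t'],s['tcp_pos'],s['opening'],s['wrist_force'])
im=snapshot("wrist");cv2.imwrite("pics/j_wrist.png",im[:,:,::-1]);
im=snapshot("side");cv2.imwrite("pics/j_side.png",im[:,:,::-1])
crop("pics/j_side.png",260,130,370,230,7,"pics/j_sc.png")
crop("pics/j_wrist.png",130,0,390,260,3,"pics/j_wc.png")
ex=np.array([np.cos(.168),np.sin(.168),0]);ey=np.array([-np.sin(.168),np.cos(.168),0])
for l in [(.095,.07,.048),(.095,-.07,.048),(-.095,.07,.048),(-.095,-.07,.048),(.095,0,.12)]:
  print(l,proj(p,np.array([.5026,-.26,.0217+l[2]])+l[0]*ex+l[1]*ey))
E
```

```text
18.9167 [ 0.40366619 -0.28000611  0.26337788] 0.05495264987047625 [ 0.6654625   0.0157099  -0.02136267]
(0.095, 0.07, 0.048) [[201.07402015 -19.33172784]]
(0.095, -0.07, 0.048) [[351.88190763 -19.38381939]]
(-0.095, 0.07, 0.048) [[209.68311623 180.98168191]]
(-0.095, -0.07, 0.048) [[343.76151159 181.05056912]]
(0.095, 0, 0.12) [[275.51803357 -55.95532025]]
```

View pics/j_wc.png

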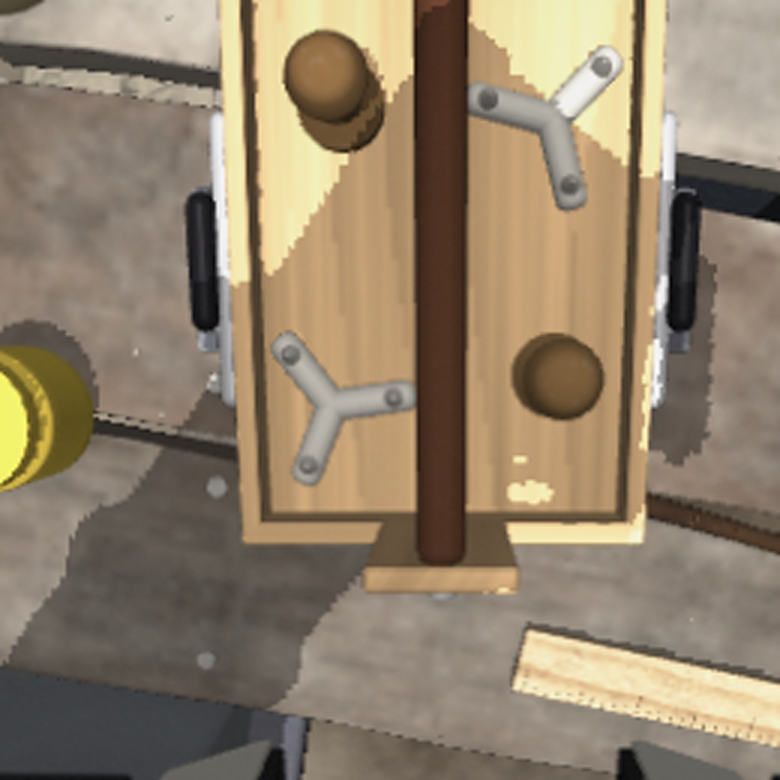

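View pics/j_sc.png

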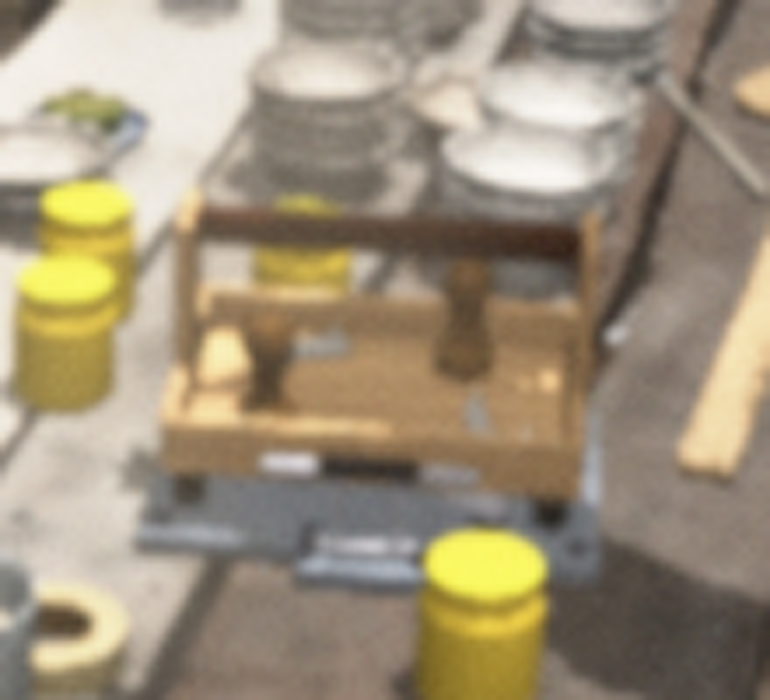

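```bash
python3 - <<'E'
from h import *
p=camera_params("wrist")
ex=np.array([np.cos(.168),np.sin(.168),0]);ey=np.array([-np.sin(.168),np.cos(.168),0])
for y in(.077,.08,.083,-.077,-.08,-.083,): print(y,proj(p,np.array([.5026,-.26,.062])+y*ey))
for y in(.074,-.074): print('rail home/6mm up',proj(p,np.array([.5026,-.26,.0517])+y*ey),proj(p,np.array([.5026,-.26,.0577])+y*ey))
E
```

```text
0.077 [[200.00737438  86.48745581]]
0.08 [[197.03518353  86.52548136]]
0.083 [[194.0661938   86.56511529]]
-0.077 [[354.10092945  86.68986082]]
-0.08 [[357.07828361  86.7356551 ]]
-0.083 [[360.05263633  86.78304431]]
rail home/6mm up [[205.14027458  87.15230193]] [[203.89827717  86.74853645]]
rail home/6mm up [[349.12568975  87.34403864]] [[350.27405043  86.94195681]]
```

```bash
python3 - <<'E'
from h import *
crop("pics/j_side.png",210,170,350,290,5,"pics/j_jar.png")
E
```

```text
(no output)
```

View pics/j_jar.png

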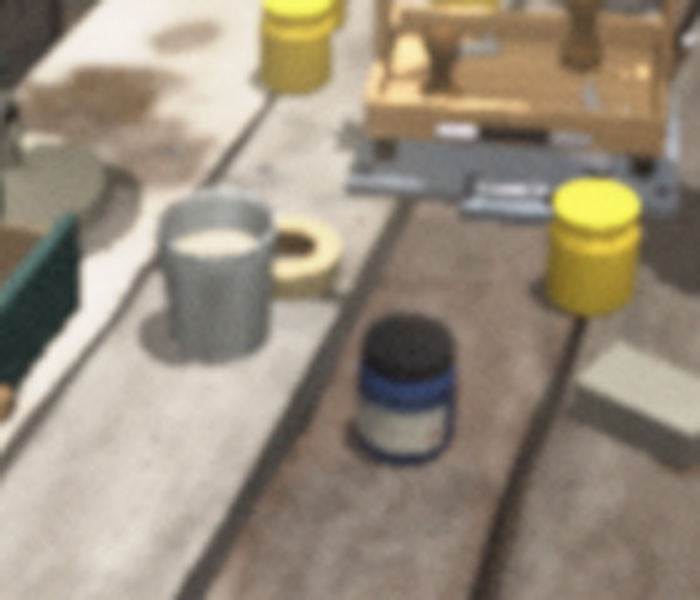

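The blue jar with the black lid stands upright on the bench. The tote is seated with its contents inside, and the arm is clear.

```bash
python3 -c "
from rig import *
print(close_job(), state()['t'])"
```

```text
the job is handed in; nothing more can be done
the job is handed in; nothing more can be done
```

The job is done and handed in, about 19 s into the 64 s allowed. I moved the dark glaze jar off the base and stood it upright on the bench at about (0.49, 0.06). I then carried the tote level by its bar and pressed it onto the three balls with at least 23 N, the highest reading I took. Then I let go and backed the arm away.

- **Seating:** after release, the tote's near corners lay within about 2 px of where a fully seated tote should appear. While pressing, the tool height matched the expected value to within about 0.5 mm.
- **Catches:** both black noses sit over the rails about 80 mm from the middle line, so they have snapped back. I judged this from the pictures and did not do a pull test.
- **Contents:** both stilts and both stamps are in the tote, with the stamps still standing. The jar stood upright in the last picture, and none of my moves went near the yellow look-alikes.
- **Disagreement:** just before lowering, the wrist picture showed the tote about 2 mm off the tool centre along the bar. I corrected for it, and a small sideways force of up to about 7 N remained while pressing. It was gone once I eased off.

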